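Find the high spot of a plywood wheel with a dial gauge

TASK

The plywood wheel on the truing jig was bored slightly off centre: find its high spot so that it can be marked for sanding. Slide the dial gauge in gently until its plunger is pressed to about the middle of its travel against the wheel's rim, without ever running the plunger onto its stop, then turn the wheel by its crank handle while watching the needle. Leave the wheel standing with its high spot at the plunger (the needle at its greatest reading), the plunger still pressed, and the loose things around it undisturbed.

Things in the scene. Friction and masses are not known exactly. Their poses are not given: they have to be found in the camera images.
- jig: Fixed plywood board 385 x 200 x 18 mm that carries everything of the jig. Origin on the table under the board, z up. The spindle axis is vertical at x = -115 mm, y = 0 of this frame; the gauge slides along its x axis (y = 0), away from the wheel towards +x.
- spindle (a point): Point on the vertical spindle axis, 57 mm above the table: mid-height of the wheel's rim and the height of the plunger. Fixed. The wheel is a plywood disc 144 mm in diameter and 18 mm thick (48 to 66 mm above the table), 3 mm eccentric: its rim runs 69 to 75 mm from this axis, with one high spot and, opposite, one low spot.
- crank (a joint): Angle of crank and wheel (rad), which turn together: counter-clockwise from above is positive, no end stops. At 0 the handle lies in the direction of the jig's +y from the spindle. It takes about 1.5 N at the handle to turn and stays where it is left. Where the high spot lies relative to the handle differs every time and is not given; at the start it is never at the plunger.
- handle_grip (a point): Grip point of the crank handle: an upright black cylinder, 18 mm in diameter, that spins freely about its own axis, 45 mm from the spindle axis; it spans 87 to 132 mm above the table, and this point is on its axis at 115 mm. The hub nut on the spindle (24 mm wide) reaches 94 mm, the crank arm 85 mm; outside the rim nothing but the post is over 78 mm.
- carriage (a joint): How far the gauge carriage has been slid along the jig's -x, towards the wheel (m), 0 to 0.060. At 0 the free plunger tip is 115 mm from the spindle axis. It drags with about 7 N of dry friction and stays where it is left.
- post_grip (a point): Grip point of the square aluminium post (20 x 20 mm, sides along the jig's x and y) that stands on the rear of the carriage, 45 to 110 mm above the table; this point is on its axis at 92 mm. It moves with the carriage; at carriage 0 it is at x = +140 mm of the jig. Its sides facing the jig's +y and -y are free; the dial (64 mm in diameter, top 77 mm high) is 33 mm in front of its axis, towards the wheel.
- plunger: The gauge's sprung steel plunger, a rod 6 mm in diameter with an 8 mm ball end, lying along the jig's x axis at 57 mm height and pointing at the spindle. Origin at its tip. It yields 14 mm, with 0.6 N at first touch rising by 0.3 N per mm to 4.8 N; then it meets a hard stop. More than 9 N on it is too much.
- needle (a joint): Angle of the black needle (27 mm long) on the white dial that faces up (rad): 0 with the plunger free, needle pointing along the jig's +x away from the wheel; it turns clockwise from above by 0.35 rad for every mm that the plunger is pressed in, up to 4.9 rad at the stop. Ticks every 0.35 rad.
- offcut: Bystander: dark wood offcut, 50 x 22 x 18 mm, lying on the jig board beside the gauge.
- collar: Bystander: spare steel collar, 30 mm in diameter, 12 mm high, lying on the jig board on the gauge's other side.

How it is judged (in metres and radians):
On the way, in this order (a step that is already met when the one before it is completed fails the run):
1. the plunger is pressed against the wheel's rim (contact force between plunger and anything else above 0.9 N), for 0.3 s.
2. the wheel is turned until its high spot is at the pressed plunger (contact force between plunger and anything else above 0.9 N and x of wheel_c0 in the frame of spindle above 0.002 m and y of wheel_c0 in the frame of spindle between -0.001 and 0.001 m), for 0.1 s.
At the end, for the whole second after the job is handed in: The wheel stands still with its high spot within about 19 degrees (25 mm along the rim) either way of the plunger tip, and the plunger is pressed on the rim with at least 0.9 N (1 mm of its travel); wheel_c0 is the disc's own centre, 3 mm from the spindle axis towards the high spot (all of step 2 and velocity of joint crank between -0.03 and 0.03 rad/s); the robot touches nothing.
It fails at once if the plunger is run onto its stop or otherwise pressed with more than 9 N (contact force between plunger and anything else above 9 N).
It fails at once if a loose thing is moved by more than 30 mm (distance of any of bottle, pot, glue, tin, driver, sander, offcut, collar from where it was at the start of the episode above 0.03 m).
It also fails if it takes over 72 s, if anything falls off the work surface, if the arm or the gripper's body presses on something with over 40 N, if the wrist force passes 120 N, or if a joint passes its speed limit or range.

ROBOT

A 6-joint arm with a two-finger parallel gripper is mounted at the origin on the work surface. World frame = base frame: x ahead of the robot, y to its left, z up, the work surface at z = 0. Lengths are in m, angles in degrees, forces in N, time in s.
With the tool pointing down it reaches from about 0.3 to 0.775 m from the base axis. Payload 14.6 kg.
Tool frame: the origin (TCP) lies at the very end of the fingers, on their centre line; the grasp point (between the pads) lies 19 mm behind it; z points along the fingers, y is the direction in which the jaws open and shut (so a half turn about z gives the same grasp; the last joint's range is limited). The gripper opens to 94 mm and grips with 3 to 60 N. Pads are 16 mm wide; open, the fingers measure 119 mm over their backs; the gripper's body (75 mm by 177 mm) begins 78 mm behind the grasp point.
Start: joints at [-3.816, 17.183, 87.147, -0, 75.671, -3.816], TCP at [0.55, -0, 0.205] pointing down, gripper open.
Joint ranges: [-173.82, 173.82], [-45.26, 126.66], [13.44, 144.39], [-59.66, 239.66], [0, 175.72], [-146.38, 146.38]. Speed limits (degrees/s): [127.2, 127.2, 147.25, 180, 180, 180].

INTERFACE

Orientations are given as [roll, pitch, yaw] about the fixed x, y, z axes, in that order (R = Rz(yaw) Ry(pitch) Rx(roll)).
In Python, from plant import r, imaging, nets gives the robot as it stands.
- The arm moves only by the tool carry_out, never from a script. Its argument "series" is a list that holds one entry, the list of rows, each a list of 6 numbers: the shift along the tool's x, y, z in cm, then the turn, a rotation vector about the tool's x, y, z in rad. A call has 1 to 12 rows; each row shifts and turns the commanded pose from where the row before left it, along the tool's axes as they then stand; what a row does not reach is not made up. A row lasts 1/8 s, in which the tool goes at most 62.5 mm and 10.7 degrees, less where a joint would pass 70% of its speed; a pose out of reach is approached as far as the arm can. A call is refused whole if a number of a shift passes 6.25 or a number of a turn 0.188, either way. A call with a gripper value outside its range is refused whole. "jaw" is the opening, from -1 (shut) to 1 (fully open), set as the call begins (left out, the last holds). The fingers move at their own pace and stop on an object; "force" is the grip in N (left out, the last holds). Time passes only in rows, so rows that do not move let the fingers close. It gives the time, the measured TCP pose, the force and the opening at its end, in the units of the state.
- r.observe(): the state, without advancing time (a new reading comes with each control period).
- imaging.capture(name): name is "scene" or "side" or "wrist"; returns a dict with "image" (400x640x3 uint8, blue, green, red), "intrinsics" (3x3 intrinsics, pixels), "k1" (the pictures are not rectified: a ray, as slopes to the right and down, at radius r is drawn at 1 + k1 r^2 times it, then the intrinsics apply), "T" (4x4, takes a point from camera to world coordinates). Camera axes: x right, y up, looking along -z (the intrinsics and any distortion apply to the point x, -y, -z); pixel columns grow to the right and rows downward; lengths in m; the calibration is good to about 2 mm. A picture is of the moment at which its call begins. There is no depth.
- r.sign_off(): hands the job in, once; it reports no verdict.
Trained networks look in a picture, given as the dict that the camera call returned (one of the last four; its "shot" number tells which), for a name from the list of things; names that differ only in an ending like _2 or _b are one class to them, and where a whole thing is asked for, a point or a joint stands for the part that bears it (a point fixed in the world has none). Each returns a list of dicts, best first, with "p" (0 to 1); they miss things now and then, are a little off and sometimes report something else, mostly with a low value. They report only what shows in the picture. A call takes as long as a camera call.
- nets.find_in(picture, name): "pixel" ([column, row] in pixels, amid what is visible of it).
- nets.pinpoint(picture, name): "pixel" ([column, row] in pixels: a listed point, or the origin of a listed thing).
The state is a dict: "time": time; "qpos": joint angles; "joint_vel": joint speeds; "tau": joint torques, N m; "tool_pos": TCP position; "tcp_rot": TCP orientation; "ft_force": force on the tool from outside, world axes, zero at the start; "torque": the same for the moment, N m; "opening": finger opening in m.
Only numpy, scipy, OpenCV 4.12 (cv2) and the standard library are available. Lean on these libraries where they do the work, as an engineer would, in place of code of your own. Each camera call takes 0.05 s, during which the arm holds its last target. There are 200 camera calls.

## Working session

There is one attempt and no reset: what is moved stays moved. The work goes in short steps, Python scripts to look and compute and a tool call to move; the robot and the scene stay as the last step left them, time stands still between calls to the robot, and variables do not carry over. Pictures are saved under pics/ and viewed, about 8 in all and at most 12, crops included, and the job is handed in when it is done.

Besides the shell and the picture viewer there is one more tool, called after "Call:" as name(argument=value, ...) on one line, values as JSON. carry_out: Moves the arm, as the interface text tells. Its arguments: {"type":"object","properties":{"series":{"type":"array","items":{"type":"array","items":{"type":"array","items":{"type":"number"}}}},"jaw":{"type":"number"},"force":{"type":"number"}},"required":["series"]}

```bash
ls; cat > h.py <<'E'
import numpy as np,cv2,os
from plant import r,imaging,nets
os.makedirs('pics',exist_ok=True)
def ray(c,px):
    K=np.array(c['intrinsics']);T=np.array(c['T']);k=c['k1']
    d=np.array([(px[0]-K[0,2])/K[0,0],(px[1]-K[1,2])/K[1,1]]);u=d.copy()
    for _ in range(30):u=d/(1+k*(u@u))
    v=T[:3,:3]@np.array([u[0],-u[1],-1]);return T[:3,3],v
def at_z(c,px,z):
    o,v=ray(c,px);return o+v*(z-o[2])/v[2]
def proj(c,p):
    K=np.array(c['intrinsics']);T=np.array(c['T']);q=T[:3,:3].T@(np.array(p)-T[:3,3])
    u=np.array([q[0],-q[1]])/-q[2];u=u*(1+c['k1']*(u@u));return K[:2,:2]@u+K[:2,2]
E
python3 - <<'E'
from h import *
s=r.observe();print(s['time'],s['tool_pos'],s['tcp_rot'],s['opening'])
for n in ['scene','side','wrist']:
    c=imaging.capture(n);cv2.imwrite(f'pics/{n}0.png',c['image']);print(n,np.round(c['T'],2).tolist())
    for nm,z in [('spindle',.057),('handle_grip',.115),('post_grip',.092),('plunger',.057),('jig',0),('needle',.077)]:
        for d in nets.pinpoint(c,nm)[:1]: print(nm,round(d['p'],2),np.round(d['pixel']),np.round(at_z(c,d['pixel'],z),4))
E
```

```text
pics
0.0 [5.49710016e-01 4.58650053e-06 2.04855747e-01] [-1.79928736e+02 -3.36531695e-03  8.99996753e+01] 0.0939204044807122
scene [[-0.34, -0.59, 0.73, 1.1], [0.94, -0.21, 0.27, 0.23], [-0.01, 0.78, 0.63, 0.55], [0.0, 0.0, 0.0, 1.0]]
handle_grip 0.49 [216. 136.] [ 0.5034 -0.1872  0.115 ]
post_grip 0.72 [346. 184.] [0.5337 0.0589 0.092 ]
plunger 0.52 [264. 188.] [ 0.5453 -0.0807  0.057 ]
jig 0.77 [270. 215.] [ 0.5477 -0.074   0.    ]Traceback (most recent call last):
  File "<stdin>", line 6, in <module>
ValueError: it knows: collar, handle_grip, jig, offcut, plunger, post_grip, spindle
```

```bash
python3 - <<'E'
from h import *
L=[]
for n in ['scene','side','wrist']:
    c=imaging.capture(n);cv2.imwrite(f'pics/{n}0.png',c['image']);print(n,np.round(c['T'][:3],2).tolist())
    for nm,z in [('spindle',.057),('handle_grip',.115),('post_grip',.092),('plunger',.057),('jig',0),('offcut',.02),('collar',.02)]:
        for d in nets.pinpoint(c,nm)[:2]: print(nm,round(d['p'],2),np.round(d['pixel']),np.round(at_z(c,d['pixel'],z),4))
    L.append(c['image'])
cv2.imwrite('pics/a.png',cv2.resize(np.vstack(L[:2]),(800,1000))[:, :] if 0 else np.vstack([cv2.resize(x,(480,300)) for x in L[1:]]))
E
```

```text
scene [[-0.34, -0.59, 0.73, 1.1], [0.94, -0.21, 0.27, 0.23], [-0.01, 0.78, 0.63, 0.55]]
spindle 0.59 [203. 177.] [ 0.5521 -0.1957  0.057 ]
post_grip 0.97 [344. 185.] [0.5376 0.0565 0.092 ]
plunger 0.44 [260. 188.] [ 0.547  -0.0874  0.057 ]
jig 0.7 [308. 190.] [ 0.4583 -0.0378  0.    ]
jig 0.6 [268. 214.] [ 0.5453 -0.0794  0.    ]
offcut 0.64 [307. 187.] [ 0.4745 -0.032   0.02  ]
collar 0.57 [287. 240.] [ 0.613  -0.0121  0.02  ]
side [[0.96, 0.18, -0.23, 0.38], [-0.29, 0.62, -0.73, -0.51], [0.01, 0.76, 0.65, 0.59]]
spindle 0.96 [374. 316.] [ 0.5562 -0.1883  0.057 ]
handle_grip 0.54 [343. 296.] [ 0.5087 -0.1816  0.115 ]
post_grip 0.79 [319. 191.] [0.5472 0.0649 0.092 ]
plunger 0.39 [344. 264.] [ 0.547  -0.0826  0.057 ]
jig 0.72 [339. 283.] [ 0.5425 -0.0737  0.    ]
jig 0.7 [317. 190.] [0.5757 0.1761 0.    ]
offcut 0.88 [291. 267.] [ 0.4692 -0.0324  0.02  ]
collar 0.48 [369. 242.] [ 0.6186 -0.0152  0.02  ]
wrist [[1.0, -0.0, -0.0, 0.55], [0.0, 0.97, 0.23, 0.07], [0.0, -0.23, 0.97, 0.38]]
spindle 0.57 [313. 336.] [ 0.5472 -0.1868  0.057 ]
handle_grip 0.46 [272. 365.] [ 0.5043 -0.1781  0.115 ]
post_grip 0.74 [304. 138.] [0.5399 0.0568 0.092 ]
post_grip 0.29 [273. 367.] [ 0.502  -0.2019  0.092 ]
plunger 0.5 [312. 260.] [ 0.5461 -0.0838  0.057 ]
jig 0.56 [315. 233.] [ 0.5498 -0.0711  0.    ]
offcut 0.79 [252. 208.] [ 0.4721 -0.0307  0.02  ]
collar 0.89 [370. 192.] [ 0.6175 -0.0106  0.02  ]
```

View pics/scene0.png

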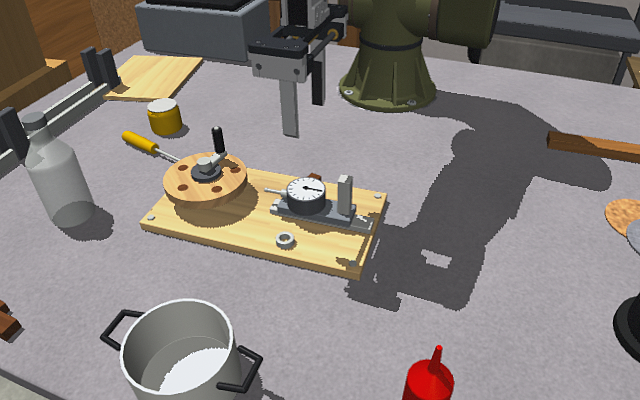

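View pics/a.png

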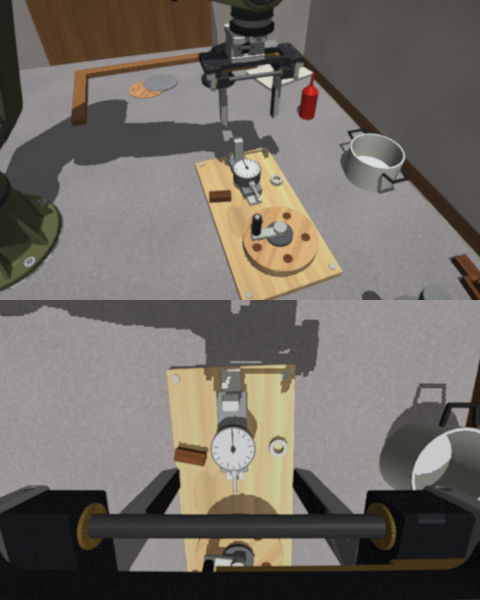

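The jig's +x points along world +y. The wheel is at scene pixel (205,175), its handle at (217,138), the dial at (305,188) and the post at (344,190). I'll fit the jig pose and the dial view next.

```bash
cat >> h.py <<'E'
def caps(names=('scene','side','wrist')): return {n:imaging.capture(n) for n in names}
def jigfit(C):
    """jig x,y,yaw, carriage, crank from all pinpoint detections (robust)"""
    from scipy.optimize import least_squares
    D=[]
    for c in C.values():
        for nm in ('spindle','handle_grip','post_grip','plunger','jig'):
            for d in nets.pinpoint(c,nm)[:2]:
                if d['p']>.35: D.append((c,nm,d['pixel'],d['p']))
    def w(p):
        x,y,a,s,q=p;R=np.array([[np.cos(a),-np.sin(a)],[np.sin(a),np.cos(a)]])
        J=lambda u,v,z:np.r_[R@[u,v]+[x,y],z]
        return dict(spindle=J(-.115,0,.057),handle_grip=J(-.115-.045*np.sin(q),.045*np.cos(q),.115),
          post_grip=J(.14-s,0,.092),plunger=J(-s,0,.057),jig=J(0,0,0))
    f=lambda p:np.concatenate([(proj(c,w(p)[n])-px)*pp for c,n,px,pp in D])
    o=least_squares(f,[.547,-.075,np.pi/2,0,0],loss='soft_l1',f_scale=1.5,x_scale=[.01,.01,.1,.01,.3])
    W=w(o.x);return o.x,W,[(n,np.round(proj(c,W[n])-px,1)) for c,n,px,_ in D]
E
python3 - <<'E'
from h import *
C=caps();p,W,res=jigfit(C);print(np.round(p,4),np.degrees(p[2]))
for k,v in W.items():print(k,np.round(v,4))
print(*[(n,v.tolist()) for n,v in res])
print(r.observe()['time'],C['wrist']['intrinsics'])
c=C['scene'];x=cv2.resize(c['image'][160:240,230:400],None,fx=4,fy=4,interpolation=2);cv2.imwrite('pics/b.png',x)
E
```

```text
[ 0.5473 -0.0744  1.6105  0.0062 -0.1688] 92.27401149968784
spindle [ 0.5519 -0.1893  0.057 ]
handle_grip [ 0.5072 -0.1835  0.115 ]
post_grip [0.542  0.0593 0.092 ]
plunger [ 0.5476 -0.0806  0.057 ]
jig [ 0.5473 -0.0744  0.    ]
('spindle', [0.6, -3.5]) ('handle_grip', [2.6, 3.0]) ('handle_grip', [13.3, -40.6]) ('post_grip', [-2.6, 0.5]) ('post_grip', [128.2, 53.6]) ('plunger', [2.1, 0.4]) ('jig', [0.4, -0.1]) ('spindle', [-1.7, 0.8]) ('handle_grip', [1.1, 0.2]) ('post_grip', [-21.4, -90.1]) ('post_grip', [0.5, 0.4]) ('plunger', [-1.3, 2.7]) ('jig', [3.0, 0.5]) ('spindle', [2.4, -3.2]) ('handle_grip', [-1.0, 0.7]) ('post_grip', [-0.5, 0.4]) ('plunger', [2.4, 0.3]) ('jig', [0.4, 0.7])
2.4 [[302.41057747   0.         314.8148203 ]
 [  0.         302.41057747 199.91283906]
 [  0.           0.           1.        ]]
```

View pics/b.png

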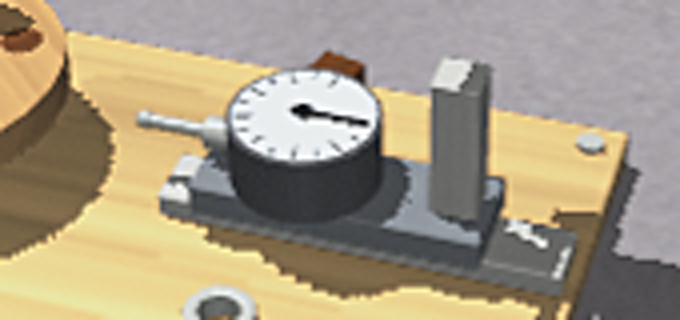

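The needle is at 0, with its tip near crop pixel (365,123), pointing at the post. Next I move over the post, descend, and close gently.

Call:
carry_out(series=[[[2.0,-0.27,0,0,0,-0.04],[2.0,-0.2,0,0,0,0],[2.1,-0.2,2,0,0,0],[0,0,3,0,0,0],[0,0,3,0,0,0],[0,0,2.5,0,0,0],[0,0,1.7,0,0,0],[0,0,0,0,0,0]]], jaw=0.2)

```text
time: 3.4
tool_pos: [0.5411, 0.0614, 0.0827]
tcp_rot: [-179.9, -0.0, 92.3]
ft_force: [-0.2, 0.1, 0.6]
opening: 0.0561
```

```bash
python3 - <<'E'
from h import *
s=r.observe();print(s['time'],s['tool_pos'],s['tcp_rot'],s['opening'],s['ft_force'])
c=imaging.capture('scene');a=cv2.resize(c['image'][100:240,230:400],None,fx=4,fy=4,interpolation=2)
cv2.imwrite('pics/c.png',a)
E
```

```text
3.4 [0.54114842 0.06143285 0.08272601] [-1.79905485e+02 -5.81925489e-04  9.23246561e+01] 0.056146462000660105 [-0.23286851  0.09282837  0.63307684]
```

View pics/c.png

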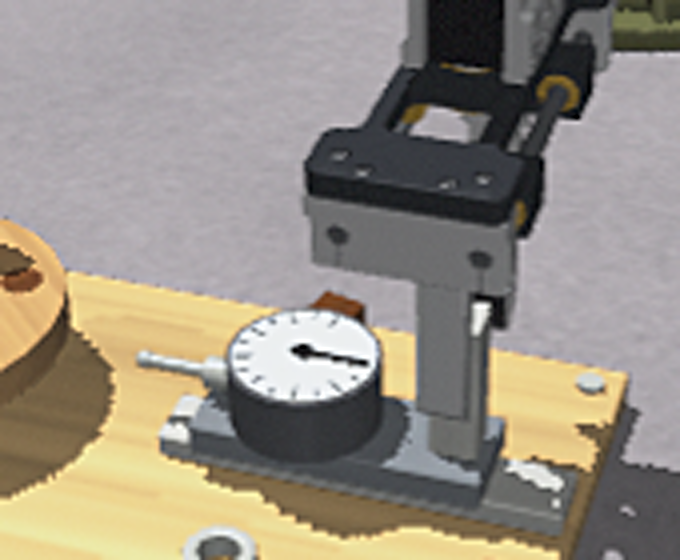

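The fingers straddle the post and are clear of the dial. Now close.

Call:
carry_out(series=[[[0,0,0,0,0,0],[0,0,0,0,0,0],[0,0,0,0,0,0],[0,0,0,0,0,0],[-0.3,0,0,0,0,0],[-0.5,0,0,0,0,0],[-0.7,0,0,0,0,0],[-0.7,0,0,0,0,0],[-0.5,0,0,0,0,0],[-0.3,0,0,0,0,0],[0,0,0,0,0,0]]], jaw=-1, force=30)

```text
time: 4.82
tool_pos: [0.5438, 0.0312, 0.0837]
tcp_rot: [179.9, -0.0, 92.3]
ft_force: [7.6, 3.6, -3.9]
opening: 0.0198
```

```bash
python3 - <<'E'
from h import *
s=r.observe();print(s['time'],s['tool_pos'],s['tcp_rot'],s['opening'],s['ft_force'])
c=imaging.capture('scene');a=cv2.resize(c['image'][130:230,200:360],None,fx=5,fy=5,interpolation=2)
cv2.imwrite('pics/d.png',a)
E
```

```text
4.825 [0.54381969 0.03123262 0.08368224] [ 1.79855895e+02 -4.54979290e-02  9.22822157e+01] 0.019760692186042057 [ 7.63240174  3.56244051 -3.90490963]
```

View pics/d.png

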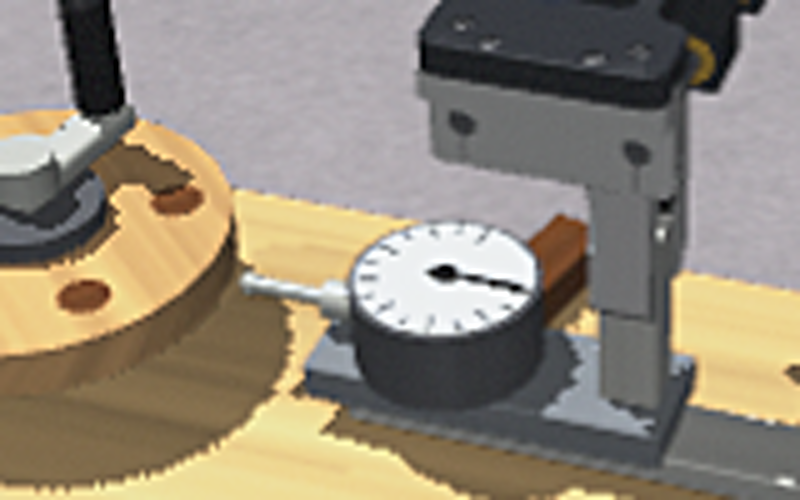

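The plunger tip (crop pixel 245,280) is just short of the rim, and the needle is still at 0. I'll write a numeric needle reader and advance in small steps.

Call:
carry_out(series=[[[-0.2,0,0,0,0,0],[-0.3,0,0,0,0,0],[-0.3,0,0,0,0,0],[-0.2,0,0,0,0,0],[-0.1,0,0,0,0,0],[0,0,0,0,0,0]]])

```text
time: 5.62
tool_pos: [0.5442, 0.0207, 0.0837]
tcp_rot: [179.9, -0.1, 92.3]
ft_force: [7.7, 6.6, -3.9]
opening: 0.0199
```

```bash
cat >> h.py <<'E'
YAW=np.radians(92.28)
def dial(c,ctr,save=None):
    """needle angle (rad, cw from jig +x) from a top-down warp of the dial about world xy ctr"""
    ex=np.array([np.cos(YAW),np.sin(YAW)]);ey=np.array([-ex[1],ex[0]]);S=4;H=45
    g=np.arange(-H*S,H*S+1)/S/1000
    for it in range(3):
        U,V=np.meshgrid(g,g[::-1])
        P=np.array([proj(c,[*(np.array(ctr)+u*ex+v*ey),.077]) for u,v in zip(U[::12,::12].ravel(),V[::12,::12].ravel())])
        n=len(g[::12]);M=cv2.findHomography(np.array([(i*12.,j*12.) for j in range(n) for i in range(n)]),P)[0]
        im=cv2.warpPerspective(c['image'],np.linalg.inv(M),(len(g),len(g)),flags=cv2.INTER_CUBIC)
        gr=im.min(2);w=((gr>150)&(im.max(2).astype(int)-gr<35)).astype(np.uint8)
        k,lab,st,_=cv2.connectedComponentsWithStats(w);i=1+np.argmax(st[1:,4])
        hull=cv2.convexHull(np.argwhere(lab==i)[:,::-1].astype(np.int32));(cx,cy),ax,_=cv2.fitEllipse(hull)
        ctr=np.array(ctr)+(cx/S-H)/1000*ex-(cy/S-H)/1000*ey
    X=U*1000;Y=V*1000;R=np.hypot(X,Y);a=-np.arctan2(Y,X)
    W=np.clip(170-gr.astype(float),0,None)*((R>8)&(R<21))
    th=np.linspace(0,2*np.pi,721)
    sc=[ (W*(np.abs(R*np.sin(a-t))<2)*(np.cos(a-t)>0)).sum() for t in th]
    t=th[int(np.argmax(sc))];m=(np.cos(a-t)>.9)
    t2=t+(W*m*np.angle(np.exp(1j*(a-t)))).sum()/(W*m).sum()
    if save: cv2.imwrite(save,im)
    return t2%(2*np.pi),ctr,np.array(ax)/S
E
python3 - <<'E'
from h import *
s=r.observe();ex=np.array([np.cos(YAW),np.sin(YAW)])
c=imaging.capture('scene');a,ctr,ax=dial(c,s['tool_pos'][:2]-.035*ex,'pics/w.png');print(s['time'],s['tool_pos'],s['ft_force'],a,ctr,ax)
E
```

```text
5.625 [0.54423926 0.02068462 0.08369691] [ 7.68195496  6.57775971 -3.93520654] 0.10016827327360754 [ 0.51508715 -0.05342287] [ 84.33031464 120.04069519]
```

```bash
sed -i 's/w=((gr>150)&(im.max(2).astype(int)-gr<35)).astype(np.uint8)/w=((gr>195)\&(np.hypot(U,V)<.037)).astype(np.uint8)/' h.py
python3 - <<'E'
from h import *
s=r.observe();ex=np.array([np.cos(YAW),np.sin(YAW)])
c=imaging.capture('scene');a,ctr,ax=dial(c,s['tool_pos'][:2]-.035*ex,'pics/w.png');print(s['time'],a,ctr,ax,s['tool_pos'][:2]-ctr)
E
```

```text
5.675 0.870159055282013 [ 0.54785817 -0.04463596] [58.60334015 59.38005447] [-0.00362063  0.06531573]
```

View pics/w.png

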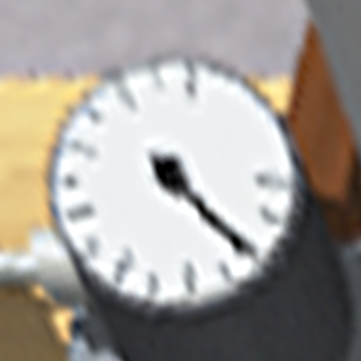

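The hub is at warp pixel (168,172) and the needle tip at (250,250), so the needle reads about 0.8 rad (2.2 mm). The hub is offset by parallax, so I'll re-centre the reader on the hub and advance 4 mm more.

Call:
carry_out(series=[[[-0.1,0,0,0,0,0],[-0.1,0,0,0,0,0],[-0.1,0,0,0,0,0],[-0.1,0,0,0,0,0],[0,0,0,0,0,0],[0,0,0,0,0,0]]])

```text
time: 6.48
tool_pos: [0.5444, 0.0169, 0.0837]
tcp_rot: [179.9, -0.1, 92.3]
ft_force: [7.9, 9.3, -3.2]
opening: 0.0198
```

```bash
python3 - <<'E'
t=open('h.py').read()
t=t.replace("    X=U*1000;Y=V*1000;R","    bl=cv2.GaussianBlur(gr.astype(np.float32),(0,0),7)+255*(np.hypot(U,V)>.010);hy,hx=np.unravel_index(np.argmin(bl),bl.shape)\n    X=U*1000-(hx/S-H);Y=V*1000+(hy/S-H);R")
t=t.replace("return t2%(2*np.pi),ctr,np.array(ax)/S","return t2%(2*np.pi),ctr,(hx/S-H,H-hy/S)")
open('h.py','w').write(t)
E
python3 - <<'E'
from h import *
s=r.observe();ex=np.array([np.cos(YAW),np.sin(YAW)])
c=imaging.capture('scene');print(s['time'],s['tool_pos'],s['ft_force'],dial(c,s['tool_pos'][:2]-.065*ex,'pics/w2.png'))
c['image']=cv2.imread('pics/scene0.png');print(dial(c,np.array([.542,.0593])-.063*ex))
E
```

```text
6.475 [0.54438496 0.01689363 0.08370472] [ 7.89883216  9.27850889 -3.15593419] (np.float64(2.0408208848474922), array([ 0.54797605, -0.04848117]), (np.float64(-1.0), np.float64(2.0)))
(np.float64(0.03159533507963604), array([ 0.54627438, -0.00461213]), (np.float64(-1.25), np.float64(2.25)))
```

The needle reads 2.04 rad (5.8 mm). I'll advance 1.5 mm more to reach mid-travel, release, and rise.

Call:
carry_out(series=[[[-0.1,0,0,0,0,0],[-0.05,0,0,0,0,0],[0,0,0,0,0,0],[0,0,0,0,0,0],[0,0,0,0,0,0]]])

```text
time: 7.15
tool_pos: [0.5444, 0.0155, 0.0837]
tcp_rot: [179.9, -0.1, 92.3]
ft_force: [7.9, 8.8, -2.9]
opening: 0.0196
```

Call:
carry_out(series=[[[0,0,0,0,0,0],[0,0,0,0,0,0],[0,0,0,0,0,0],[0,0,-1,0,0,0],[0,0,-2,0,0,0],[0,0,-2.5,0,0,0],[0,0,-2,0,0,0],[0,0,-1,0,0,0],[0,0,0,0,0,0]]], jaw=0)

```text
time: 8.28
tool_pos: [0.5437, 0.0143, 0.169]
tcp_rot: [179.9, 0.0, 92.3]
ft_force: [0.6, 0.4, 0.5]
opening: 0.0467
```

```bash
python3 - <<'E'
from h import *
s=r.observe();ex=np.array([np.cos(YAW),np.sin(YAW)])
C=caps(('scene','side'));a,ctr,_=dial(C['scene'],[.548,-.05],'pics/w3.png');print(s['time'],s['tool_pos'],a,a/.35,ctr)
for n,c in C.items():
    for nm,z in (('handle_grip',.115),('spindle',.057)):
        for d in nets.pinpoint(c,nm)[:2]:print(n,nm,round(d['p'],2),np.round(d['pixel']),np.round(at_z(c,d['pixel'],z),4))
E
```

```text
8.275 [0.54367963 0.014294   0.16895783] 2.5120552764558 7.177300789873716 [ 0.54801891 -0.04998889]
scene handle_grip 0.69 [216. 135.] [ 0.5014 -0.1896  0.115 ]
scene spindle 0.56 [205. 177.] [ 0.5504 -0.1936  0.057 ]
side handle_grip 0.64 [342. 297.] [ 0.5069 -0.182   0.115 ]
side spindle 0.7 [375. 316.] [ 0.5584 -0.1876  0.057 ]
```

The press is 7.2 mm after release. Next I move over the handle at about (0.506, -0.184).

Call:
carry_out(series=[[[-2.5,-0.6,0,0,0,0],[-4.5,-1.0,0,0,0,0],[-4.5,-1.0,0,0,0,0],[-4.5,-1.0,0,0,0,0],[-2.5,-0.6,0,0,0,0],[-1.16,-0.37,0,0,0,0],[0,0,0,0,0,0],[0,0,0,0,0,0]]], jaw=0.1)

```text
time: 9.57
tool_pos: [0.5059, -0.183, 0.1684]
tcp_rot: [-180.0, -0.0, 92.3]
ft_force: [1.0, -0.4, -0.2]
opening: 0.0516
```

```bash
python3 - <<'E'
from h import *
s=r.observe();print(s['time'],s['tool_pos'],s['opening'])
c=imaging.capture('wrist');cv2.imwrite('pics/e.png',c['image'])
for nm,z in (('handle_grip',.115),('spindle',.057)):
        for d in nets.pinpoint(c,nm)[:2]:print(nm,round(d['p'],2),np.round(d['pixel']),np.round(at_z(c,d['pixel'],z),4))
E
```

```text
9.575 [ 0.50591391 -0.18303712  0.16839183] 0.051578090311742125
handle_grip 0.87 [316. 210.] [ 0.5064 -0.1809  0.115 ]
spindle 0.81 [360. 207.] [ 0.5503 -0.1918  0.057 ]
```

View pics/e.png

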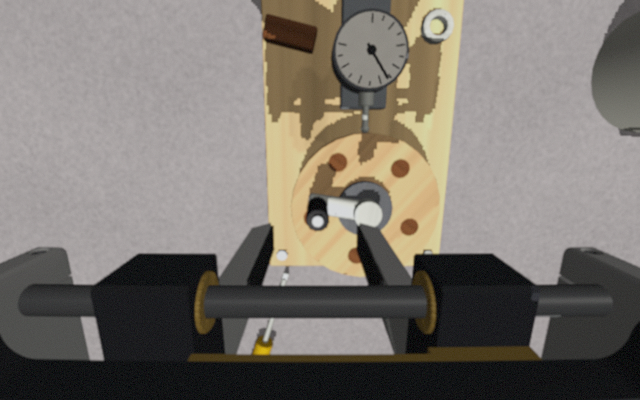

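The handle (base 318,205; top 318,222) sits under the grasp centre, and the dial shows at (371,48). Descend and grip lightly.

Call:
carry_out(series=[[[0,0,1.5,0,0,0],[0,0,2,0,0,0],[0,0,1.8,0,0,0],[0,0,1.0,0,0,0],[0,0,0.5,0,0,0],[0,0,0,0,0,0]]])

```text
time: 10.48
tool_pos: [0.5057, -0.1839, 0.1004]
tcp_rot: [-180.0, -0.0, 92.3]
ft_force: [-0.8, 0.1, 0.4]
opening: 0.052
```

Call:
carry_out(series=[[[0,0,0,0,0,0],[0,0,0,0,0,0],[0,0,0,0,0,0],[0,0,0,0,0,0],[0,0,0,0,0,0]]], jaw=-1, force=8)

```text
time: 11.1
tool_pos: [0.5074, -0.1839, 0.1008]
tcp_rot: [179.8, 0.0, 92.3]
ft_force: [14.3, 0.5, -5.7]
opening: 0.0182
```

```bash
cat >> h.py <<'E'
def read():
    s=r.observe();c=imaging.capture('scene');a,_,h=dial(c,[.548,-.05])
    p=s['tool_pos'];q=np.degrees(np.arctan2(p[1]+.1905,p[0]-.551))
    print(f"t {s['time']:.2f} tcp {np.round(p,4)} open {s['opening']:.4f} F {np.round(s['ft_force'],1)} az {q:.1f} rad {np.hypot(p[0]-.551,p[1]+.1905):.4f} needle {a:.3f} mm {a/.35:.2f}")
    return q,a,p
def rows(q0,step,n,p,rad=.045,yaw=92.3):
    """tool rows (cm) along the circle, from tcp p at azimuth q0 (deg)"""
    y=np.radians(yaw);ex=np.array([np.cos(y),np.sin(y)]);ey=np.array([ex[1],-ex[0]])
    P=np.array(p[:2])
    for i in range(1,n+1):
        t=np.radians(q0+i*step);N=np.array([.551,-.1905])+rad*np.array([np.cos(t),np.sin(t)]);d=N-P;P=N
        print([round(100*d@ex,2),round(100*d@ey,2)],end=' ')
    print()
E
python3 - <<'E'
from h import *
q,a,p=read()
rows(q,12,8,p);rows(q,-12,8,p)
E
```

```text
Traceback (most recent call last):
  File "h.py", line 55, in read
    s=r.observe();c=imaging.capture('scene');a,_,h=dial(c,[.548,-.05])
                                                   ~~~~^^^^^^^^^^^^^^^
  File "h.py", line 42, in dial
    k,lab,st,_=cv2.connectedComponentsWithStats(w);i=1+np.argmax(st[1:,4])
                                                       ~~~~~~~~~^^^^^^^^^^
ValueError: attempt to get argmax of an empty sequence
```

The dial is now in shadow, so I'll fix its centre and make the threshold relative.

```bash
python3 - <<'E'
t=open('h.py').read()
t=t.replace("range(3):\n        U","range(1):\n        U")
i=t.index("        gr=im.min(2);w=");j=t.index("    bl=cv2")
t=t[:i]+"        gr=im.min(2)\n"+t[j:]
t=t.replace("np.clip(170-gr.astype(float)","np.clip(.7*np.median(gr[np.hypot(U,V)<.02])-gr.astype(float)")
t=t.replace(">.010)",">.006)").replace(".551",".552").replace(".1905",".190")
open('h.py','w').write(t)
E
python3 - <<'E'
from h import *
q,a,p=read()
c=imaging.capture('scene');dial(c,[.548,-.05],'pics/w4.png');c['image']=cv2.imread('pics/scene0.png');print(dial(c,[.5463,-.0046]))
rows(q,12,10,p);rows(q,-12,10,p)
E
```

```text
t 11.15 tcp [ 0.5074 -0.1839  0.1008] open 0.0177 F [13.   0.4 -6. ] az 172.3 rad 0.0450 needle 2.509 mm 7.17
(np.float64(0.04615446212810919), [0.5463, -0.0046], (np.float64(-1.5), np.float64(2.5)))
[np.float64(-0.94), np.float64(-0.06)] [np.float64(-0.93), np.float64(0.13)] [np.float64(-0.88), np.float64(0.32)] [np.float64(-0.8), np.float64(0.5)] [np.float64(-0.68), np.float64(0.65)] [np.float64(-0.53), np.float64(0.78)] [np.float64(-0.35), np.float64(0.87)] [np.float64(-0.16), np.float64(0.93)] [np.float64(0.03), np.float64(0.94)] [np.float64(0.23), np.float64(0.91)] 
[np.float64(0.9), np.float64(0.26)] [np.float64(0.83), np.float64(0.44)] [np.float64(0.72), np.float64(0.61)] [np.float64(0.58), np.float64(0.74)] [np.float64(0.41), np.float64(0.85)] [np.float64(0.23), np.float64(0.91)] [np.float64(0.03), np.float64(0.94)] [np.float64(-0.16), np.float64(0.93)] [np.float64(-0.35), np.float64(0.87)] [np.float64(-0.53), np.float64(0.78)]
```

View pics/w4.png

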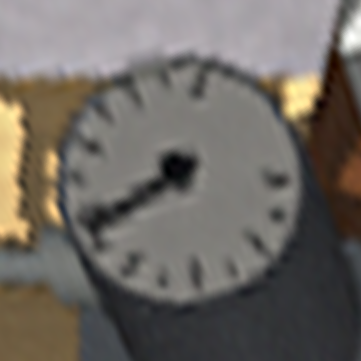

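The needle tip (85,220) agrees with the reading of 2.5 rad. Now turn counter-clockwise in steps.

Call:
carry_out(series=[[[0,0.15,0,0,0,0],[-0.47,-0.03,0,0,0,0],[-0.47,-0.03,0,0,0,0],[-0.47,0.06,0,0,0,0],[-0.46,0.07,0,0,0,0],[0,0,0,0,0,0],[0,0,0,0,0,0]]])

```text
time: 12.12
tool_pos: [0.5095, -0.2029, 0.1007]
tcp_rot: [179.9, 0.0, 92.3]
ft_force: [9.0, 0.5, -2.3]
opening: 0.0181
```

```bash
python3 - <<'E'
from h import *
read()
E
```

```text
t 12.12 tcp [ 0.5095 -0.2029  0.1007] open 0.0181 F [ 9.   0.5 -2.3] az -163.1 rad 0.0444 needle 2.859 mm 8.17
```

Call:
carry_out(series=[[[-0.44,0.16,0,0,0,0],[-0.44,0.16,0,0,0,0],[-0.4,0.25,0,0,0,0],[-0.4,0.25,0,0,0,0],[0,0,0,0,0,0],[0,0,0,0,0,0]]])

```text
time: 12.92
tool_pos: [0.5183, -0.2189, 0.1006]
tcp_rot: [179.9, -0.0, 92.3]
ft_force: [8.6, 3.3, -0.8]
opening: 0.0175
```

```bash
python3 - <<'E'
from h import *
q,a,p=read()
rows(q,12,10,p)
E
```

```text
t 12.93 tcp [ 0.5183 -0.2189  0.1006] open 0.0175 F [ 8.6  3.3 -0.8] az -139.4 rad 0.0444 needle 3.293 mm 9.41
[np.float64(-0.71), np.float64(0.61)] [np.float64(-0.52), np.float64(0.78)] [np.float64(-0.35), np.float64(0.87)] [np.float64(-0.16), np.float64(0.93)] [np.float64(0.04), np.float64(0.94)] [np.float64(0.23), np.float64(0.91)] [np.float64(0.42), np.float64(0.84)] [np.float64(0.58), np.float64(0.74)] [np.float64(0.72), np.float64(0.6)] [np.float64(0.83), np.float64(0.44)]
```

The reading is still rising (7.2, 8.2, 9.4 mm). The slope suggests a peak near 11 mm, well below the stop at 14, so I continue.

Call:
carry_out(series=[[[-0.35,0.32,0,0,0,0],[-0.35,0.32,0,0,0,0],[-0.27,0.39,0,0,0,0],[-0.26,0.39,0,0,0,0],[0,0,0,0,0,0],[0,0,0,0,0,0]]])

```text
time: 13.72
tool_pos: [0.5328, -0.2302, 0.1006]
tcp_rot: [179.9, -0.1, 92.3]
ft_force: [5.6, 6.5, 0.7]
opening: 0.0177
```

```bash
python3 - <<'E'
from h import *
read()
E
```

```text
t 13.72 tcp [ 0.5328 -0.2302  0.1006] open 0.0177 F [5.6 6.5 0.7] az -115.6 rad 0.0446 needle 3.690 mm 10.54
```

Call:
carry_out(series=[[[-0.17,0.44,0,0,0,0],[-0.17,0.44,0,0,0,0],[-0.08,0.46,0,0,0,0],[-0.08,0.46,0,0,0,0],[0,0,0,0,0,0],[0,0,0,0,0,0]]])

```text
time: 14.52
tool_pos: [0.5506, -0.2346, 0.1006]
tcp_rot: [180.0, -0.1, 92.3]
ft_force: [2.1, 5.2, 0.9]
opening: 0.0176
```

```bash
python3 - <<'E'
from h import *
q,a,p=read()
rows(q,12,10,p)
E
```

```text
t 14.53 tcp [ 0.5506 -0.2346  0.1006] open 0.0176 F [2.1 5.2 0.9] az -91.8 rad 0.0447 needle 4.042 mm 11.55
[np.float64(-0.0), np.float64(0.94)] [np.float64(0.23), np.float64(0.91)] [np.float64(0.41), np.float64(0.85)] [np.float64(0.58), np.float64(0.74)] [np.float64(0.72), np.float64(0.61)] [np.float64(0.83), np.float64(0.44)] [np.float64(0.9), np.float64(0.26)] [np.float64(0.94), np.float64(0.07)] [np.float64(0.93), np.float64(-0.13)] [np.float64(0.88), np.float64(-0.32)]
```

The five points fit a 3 mm sinusoid with mean 9.6 mm and a peak of about 12.6 mm, some 48° further on. That is under the 14 mm stop, so I go on in smaller steps.

Call:
carry_out(series=[[[0,0.47,0,0,0,0],[0.02,0.47,0,0,0,0],[0.11,0.46,0,0,0,0],[0.12,0.45,0,0,0,0],[0,0,0,0,0,0],[0,0,0,0,0,0]]])

```text
time: 15.32
tool_pos: [0.5688, -0.2316, 0.1006]
tcp_rot: [180.0, -0.0, 92.3]
ft_force: [0.7, 4.6, 3.5]
opening: 0.018
```

```bash
python3 - <<'E'
from h import *
q,a,p=read()
dial(imaging.capture('scene'),[.548,-.05],'pics/w5.png')
rows(q,12,8,p)
E
```

```text
t 15.32 tcp [ 0.5688 -0.2316  0.1006] open 0.0180 F [0.7 4.6 3.5] az -68.0 rad 0.0449 needle 4.231 mm 12.09
[np.float64(0.4), np.float64(0.85)] [np.float64(0.57), np.float64(0.74)] [np.float64(0.72), np.float64(0.61)] [np.float64(0.83), np.float64(0.45)] [np.float64(0.9), np.float64(0.26)] [np.float64(0.94), np.float64(0.07)] [np.float64(0.93), np.float64(-0.13)] [np.float64(0.89), np.float64(-0.32)]
```

View pics/w5.png

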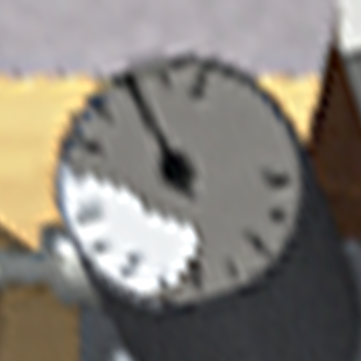

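By eye the needle (hub 176,168; tip 130,80) is at 242°, or 4.23 rad, which matches the reader. Continue.

Call:
carry_out(series=[[[0.2,0.43,0,0,0,0],[0.21,0.42,0,0,0,0],[0,0,0,0,0,0],[0,0,0,0,0,0]]])

```text
time: 15.92
tool_pos: [0.5772, -0.2273, 0.1006]
tcp_rot: [180.0, 0.0, 92.3]
ft_force: [-0.6, 5.2, 5.2]
opening: 0.0179
```

```bash
python3 - <<'E'
from h import *
read()
E
```

```text
t 15.93 tcp [ 0.5772 -0.2273  0.1006] open 0.0179 F [-0.6  5.2  5.2] az -56.0 rad 0.0450 needle 4.272 mm 12.20
```

Call:
carry_out(series=[[[0.29,0.37,0,0,0,0],[0.29,0.37,0,0,0,0],[0,0,0,0,0,0],[0,0,0,0,0,0]]])

```text
time: 16.48
tool_pos: [0.5844, -0.2213, 0.1006]
tcp_rot: [180.0, 0.0, 92.3]
ft_force: [1.3, 2.3, 3.5]
opening: 0.0176
```

```bash
python3 - <<'E'
from h import *
read()
E
```

```text
t 16.48 tcp [ 0.5844 -0.2213  0.1006] open 0.0176 F [1.3 2.3 3.5] az -44.0 rad 0.0451 needle 4.242 mm 12.12
```

Call:
carry_out(series=[[[0.36,0.3,0,0,0,0],[0.36,0.3,0,0,0,0],[0.41,0.23,0,0,0,0],[0.42,0.22,0,0,0,0],[0,0,0,0,0,0],[0,0,0,0,0,0]]])

```text
time: 17.27
tool_pos: [0.5945, -0.2054, 0.1006]
tcp_rot: [179.9, 0.0, 92.3]
ft_force: [3.6, 1.8, 2.7]
opening: 0.0178
```

```bash
python3 - <<'E'
from h import *
q,a,p=read()
rows(q,12,8,p)
E
```

```text
t 17.27 tcp [ 0.5945 -0.2054  0.1006] open 0.0178 F [3.6 1.8 2.7] az -19.9 rad 0.0452 needle 4.086 mm 11.67
[np.float64(0.91), np.float64(0.24)] [np.float64(0.94), np.float64(0.07)] [np.float64(0.93), np.float64(-0.13)] [np.float64(0.88), np.float64(-0.32)] [np.float64(0.8), np.float64(-0.5)] [np.float64(0.68), np.float64(-0.65)] [np.float64(0.53), np.float64(-0.78)] [np.float64(0.36), np.float64(-0.87)]
```

The peak has been passed, near azimuth -52°. I'll take two more samples for a proper fit.

Call:
carry_out(series=[[[0.45,0.12,0,0,0,0],[0.46,0.12,0,0,0,0],[0.47,0.03,0,0,0,0],[0.47,0.03,0,0,0,0],[0,0,0,0,0,0],[0,0,0,0,0,0]]])

```text
time: 18.08
tool_pos: [0.5972, -0.1865, 0.1006]
tcp_rot: [179.9, 0.0, 92.3]
ft_force: [8.7, 1.7, 2.2]
opening: 0.0172
```

```bash
python3 - <<'E'
from h import *
read()
E
```

```text
t 18.07 tcp [ 0.5972 -0.1865  0.1006] open 0.0172 F [8.7 1.7 2.2] az 4.5 rad 0.0453 needle 3.765 mm 10.76
```

Call:
carry_out(series=[[[0.46,-0.07,0,0,0,0],[0.46,-0.07,0,0,0,0],[0.44,-0.16,0,0,0,0],[0.44,-0.16,0,0,0,0],[0,0,0,0,0,0],[0,0,0,0,0,0]]])

```text
time: 18.88
tool_pos: [0.5909, -0.1691, 0.1003]
tcp_rot: [-180.0, -0.0, 92.3]
ft_force: [-0.0, -0.5, -0.3]
opening: 0.0005
```

```bash
python3 - <<'E'
from h import *
q,a,p=read()
P=np.array([[.5074,-.1839],[.5095,-.2029],[.5183,-.2189],[.5328,-.2302],[.5506,-.2346],[.5688,-.2316],[.5772,-.2273],[.5844,-.2213],[.5945,-.2054],p[:2]])
A=np.c_[2*P,np.ones(len(P))];s=np.linalg.lstsq(A,(P**2).sum(1),rcond=None)[0];print('centre',s[:2],np.sqrt(s[2]+s[:2]@s[:2]))
rows(q,-12,8,p)
E
```

```text
t 18.88 tcp [ 0.5909 -0.1691  0.1003] open 0.0005 F [-0.  -0.5 -0.3] az 28.2 rad 0.0442 needle 3.883 mm 11.10
centre [ 0.55213977 -0.1901835 ] 0.04463332268176175
[np.float64(-0.85), np.float64(0.4)] [np.float64(-0.93), np.float64(0.13)] [np.float64(-0.94), np.float64(-0.07)] [np.float64(-0.9), np.float64(-0.26)] [np.float64(-0.83), np.float64(-0.44)] [np.float64(-0.72), np.float64(-0.61)] [np.float64(-0.58), np.float64(-0.74)] [np.float64(-0.41), np.float64(-0.85)]
```

The handle slipped out of the light grip on the last step. The peak is already well bracketed: equal readings pair up symmetrically about azimuth -54°. I'll rise, find the handle and regrip more firmly.

Call:
carry_out(series=[[[0,0,-1,0,0,0],[0,0,-2,0,0,0],[0,0,-2.5,0,0,0],[0,0,-1.5,0,0,0],[0,0,0,0,0,0],[0,0,0,0,0,0]]], jaw=-1)

```text
time: 19.68
tool_pos: [0.5907, -0.1688, 0.1695]
tcp_rot: [-179.9, -0.0, 92.3]
ft_force: [-0.3, 0.2, -1.2]
opening: 0.0003
```

Call:
carry_out(series=[[[-1.0,0.3,0,0,0,0],[-0.9,0.3,0,0,0,0],[0,0,0,0,0,0],[0,0,0,0,0,0]]], jaw=0.1)

```text
time: 20.18
tool_pos: [0.5978, -0.1877, 0.1702]
tcp_rot: [-180.0, -0.0, 92.3]
ft_force: [-0.2, 0.8, -0.4]
opening: 0.0367
```

```bash
python3 - <<'E'
from h import *
from scipy.optimize import curve_fit
D=np.array([[172.3,7.17],[196.9,8.17],[220.6,9.41],[244.4,10.54],[268.2,11.55],[292,12.09],[304,12.2],[316,12.12],[340.1,11.67],[364.5,10.76]])
f=lambda x,m,A,p:m+A*np.cos(np.radians(x-p))
o=curve_fit(f,D[:,0],D[:,1],[9,3,305])[0];print(o,np.round(D[:,1]-f(D[:,0],*o),2))
q,a,p=read()
for n in ('wrist','side','scene'):
    c=imaging.capture(n)
    if n=='wrist':cv2.imwrite('pics/f.png',c['image'])
    for d in nets.pinpoint(c,'handle_grip')[:2]:
        w=at_z(c,d['pixel'],.115);print(n,round(d['p'],2),np.round(d['pixel']),np.round(w,4),np.degrees(np.arctan2(w[1]+.19,w[0]-.552)))
E
```

```text
[  9.20146116   2.96855287 306.58967818] [ 0.04 -0.03  0.   -0.05  0.02  0.02  0.03 -0.01 -0.01 -0.02]
t 20.18 tcp [ 0.5978 -0.1877  0.1702] open 0.0367 F [-0.2  0.8 -0.4] az 2.9 rad 0.0458 needle 3.818 mm 10.91
wrist 0.91 [313. 220.] [ 0.5964 -0.1938  0.115 ] -4.925409008873135
side 0.79 [407. 286.] [ 0.5975 -0.1913  0.115 ] -1.684426322057675
scene 0.8 [185. 162.] [ 0.5921 -0.194   0.115 ] -5.677064409831546
```

View pics/f.png

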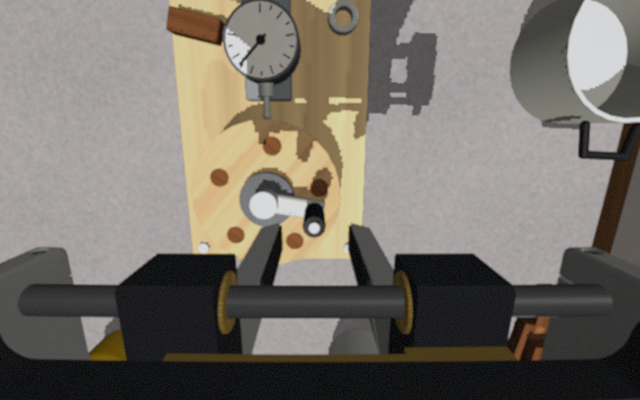

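The sinusoid fit is very good: amplitude 2.97 mm, residuals at most 0.05 mm, peak at handle azimuth -53.4°. The handle now stands at about -4° (pixel 314,225). Regrip with more force.

Call:
carry_out(series=[[[-0.53,-0.13,0,0,0,0],[0,0,1.5,0,0,0],[0,0,2,0,0,0],[0,0,1.9,0,0,0],[0,0,1.0,0,0,0],[0,0,0.6,0,0,0],[0,0,0,0,0,0]]], jaw=0.1)

```text
time: 21.4
tool_pos: [0.5968, -0.193, 0.1003]
tcp_rot: [-180.0, -0.0, 92.3]
ft_force: [-0.2, -0.8, -0.3]
opening: 0.052
```

Call:
carry_out(series=[[[0,0,0,0,0,0],[0,0,0,0,0,0],[0,0,0,0,0,0],[0,0,0,0,0,0]]], jaw=-1, force=20)

```text
time: 21.9
tool_pos: [0.5971, -0.193, 0.1006]
tcp_rot: [179.9, 0.0, 92.3]
ft_force: [1.4, 0.1, -2.2]
opening: 0.0173
```

```bash
python3 - <<'E'
from h import *
q,a,p=read()
rows(q,-(q+53.4)/8,8,p)
E
```

```text
t 21.90 tcp [ 0.5971 -0.193   0.1006] open 0.0173 F [ 1.4  0.1 -2.2] az -3.8 rad 0.0452 needle 3.878 mm 11.08
[np.float64(-0.48), np.float64(-0.1)] [np.float64(-0.47), np.float64(-0.13)] [np.float64(-0.45), np.float64(-0.18)] [np.float64(-0.43), np.float64(-0.23)] [np.float64(-0.4), np.float64(-0.27)] [np.float64(-0.37), np.float64(-0.31)] [np.float64(-0.34), np.float64(-0.35)] [np.float64(-0.3), np.float64(-0.39)]
```

Call:
carry_out(series=[[[-0.48,-0.1,0,0,0,0],[-0.47,-0.13,0,0,0,0],[-0.45,-0.18,0,0,0,0],[-0.43,-0.23,0,0,0,0],[-0.4,-0.27,0,0,0,0],[-0.37,-0.31,0,0,0,0],[-0.34,-0.35,0,0,0,0],[-0.3,-0.37,0,0,0,0],[0,0,0,0,0,0],[0,0,0,0,0,0]]])

```text
time: 23.2
tool_pos: [0.5777, -0.2252, 0.1005]
tcp_rot: [-179.8, -0.1, 92.3]
ft_force: [-8.2, 7.1, 6.8]
opening: 0.0175
```

```bash
python3 - <<'E'
from h import *
read()
E
```

```text
t 23.20 tcp [ 0.5777 -0.2252  0.1005] open 0.0175 F [-8.2  7.1  6.8] az -53.9 rad 0.0436 needle 4.271 mm 12.20
```

Call:
carry_out(series=[[[0,0,0,0,0,0],[0,0,0,0,0,0],[0,0,0,0,0,0],[0,0,0,0,0,0],[0,0,-1.5,0,0,0],[0,0,-2.5,0,0,0],[0,0,-2.5,0,0,0],[0,0,-2,0,0,0],[0,0,0,0,0,0],[0,0,0,0,0,0]]], jaw=0.1)

```text
time: 24.5
tool_pos: [0.5784, -0.226, 0.1849]
tcp_rot: [-180.0, -0.0, 92.3]
ft_force: [-0.6, 0.6, -0.6]
opening: 0.0516
```

```bash
python3 - <<'E'
from h import *
read()
for n in ('wrist','side','scene'):
    c=imaging.capture(n)
    if n=='wrist':cv2.imwrite('pics/g.png',c['image'])
    for d in nets.pinpoint(c,'handle_grip')[:1]:
        w=at_z(c,d['pixel'],.115);print(n,round(d['p'],2),np.round(w,4),np.degrees(np.arctan2(w[1]+.19,w[0]-.552)))
E
```

```text
t 24.50 tcp [ 0.5784 -0.226   0.1849] open 0.0516 F [-0.6  0.6 -0.6] az -53.8 rad 0.0447 needle 4.269 mm 12.20
wrist 0.86 [ 0.576  -0.2231  0.115 ] -54.06573733666129
scene 0.87 [ 0.5746 -0.2304  0.115 ] -60.72755383327703
```

View pics/g.png

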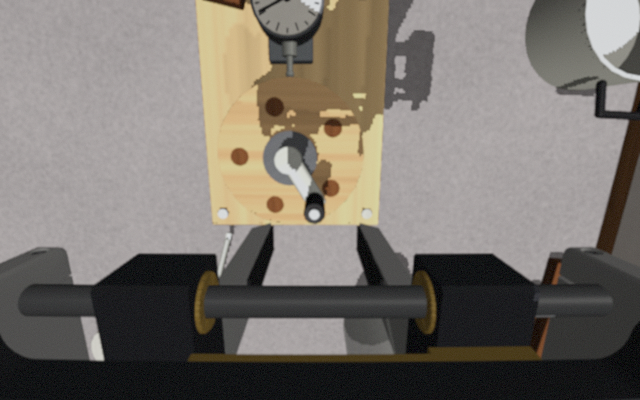

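The gripper is clear of the handle (314,213), and the needle holds its greatest reading of 12.2 mm. The offcut and collar were in their places in the previous wrist picture. I'll hand in.

```bash
python3 -c "
from h import *
print(r.sign_off())"
```

```text
the job is handed in; nothing more can be done
None
```

The wheel is standing with its high spot at the plunger, and I handed the job in at about 24.6 s of the 72 s allowed. The sign-off gave no verdict.

**What I did:** I slid the gauge in by its post until the plunger was pressed 7.2 mm. Then I turned the wheel about 190° by its handle, reading the needle as it went. A sinusoid through ten readings gave an amplitude of 2.97 mm, with residuals of at most 0.05 mm and the peak at handle azimuth -53.4° (world frame). I turned the wheel back there, let go and lifted the gripper clear.

**Last checks:**
- **Needle:** it read 4.27 rad (12.2 mm), the greatest seen and the fitted maximum, and did not change after release.
- **Handle:** the wrist camera puts it at -54°, while the less accurate scene view says -61°. The side view reported nothing. All of this is within the ±19° allowed.
- **Loose things:** nothing looked moved in the last pictures. The very last one no longer shows all of the offcut and collar, and I did not measure their positions.

**What did not go to plan:**
- **Grip slip:** the handle slipped out of the first light grip at the end of the sweep, so I regripped it with more force.
- **Plunger travel:** the setting turned out to average 9.2 mm rather than the middle of the travel (7 mm). At the high spot that leaves about 1.8 mm before the 14 mm stop, which was never reached.

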